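# Fetch a paint pot through the top half of a split locker door

## Robot

A 6-joint arm with a two-finger parallel gripper is mounted at the origin on the work surface. World frame = base frame: x ahead of the robot, y to its left, z up, the work surface at z = 0. Lengths are in mm, angles in degrees, forces in N, time in s.
With the tool pointing down it reaches from about 300 to 850 mm from the base axis. Payload 4.2 kg.
Tool frame: the origin (TCP) lies at the very end of the fingers, on their centre line; the grasp point (between the pads) lies 19 mm behind it (env.grasp_offset is the distance from the TCP to the grasp point, in mm); z points along the fingers, y is the line along which they close (so a half turn about z gives the same grasp; the last joint's range is limited). The gripper opens to 91 mm and grips with 3 to 60 N. Pads are 32 mm wide; open, the fingers measure 118 mm over their backs; the gripper's body (76 mm by 178 mm) begins 60 mm behind the grasp point.
Start: joints at [69.385, 18.312, 89.639, -0, 72.044, -1.146], TCP at [191.65, 542.138, 213.976] pointing down, gripper open.
Joint ranges: [-177.97, 177.97], [-48.28, 115.42], [12.27, 149.76], [-77.06, 257.06], [2.81, 150.46], [-146.56, 146.56]. Speed limits (degrees/s): [147.25, 147.25, 180, 180, 180, 180].

## Interface

Orientations are given as [roll, pitch, yaw] about the fixed x, y, z axes, in that order (R = Rz(yaw) Ry(pitch) Rx(roll)).
In Python, from workcell import env gives the robot as it stands. The module is installed in compiled form; this text tells all that it offers.
- The arm moves only by the tool send_rows, never from a script. Its argument "motion" is a list of rows, each an object of numbers: "tx", "ty", "tz": the shift along the tool's x, y, z in units of 500 mm (1.0 is 500 mm); "rx", "ry", "rz": the turn, a rotation vector about the tool's x, y, z in units of 30 degrees (1.0 is 30 degrees); "gripper": the closure, from -1 (fully open) to 1 (shut). In form: [{"tx": .., "ty": .., "tz": .., "rx": .., "ry": .., "rz": .., "gripper": ..}, ...]. A call has 1 to 12 rows; each row shifts and turns the commanded pose from where the row before left it, along the tool's axes as they then stand; what a row does not reach is not made up. A row lasts 1/8 s, in which the tool goes at most 62.5 mm and 10.7 degrees, less where a joint would pass 70% of its speed; a pose out of reach is approached as far as the arm can. A call with a number of a shift or a turn outside -1 to 1 is refused whole. A call with a gripper value outside its range is refused whole. The fingers move at their own pace and stop on an object; "grip_force" is the grip in N (left out, the last holds). Time passes only in rows, so rows that do not move let the fingers close. It gives the time, the measured TCP pose, the force, the opening and the grip force at its end, in the units of the state.
- env.state(): the state, without advancing time (a new reading comes with each control period).
- env.grab_frame(name): name is "side" or "top" or "wrist"; returns a dict with "frame" (420x560x3 uint8, red, green, blue), "vertical_fov" (degrees; the focal length in pixels is half the picture's height over the tangent of half this angle, whatever the lens; pixels are square), "cx", "cy" (the principal point, pixels), "rvec" (rotation vector, rad) and "tvec" (3), from world to camera coordinates, as OpenCV has them; the wrist camera has in their place "T_tool_cam" (4x4, takes a point from camera to tool coordinates, whose origin is the TCP and whose axes are the flange's). Camera axes: x right, y down, z forward; pixel columns grow to the right and rows downward; lengths in mm; the calibration is good to about 2 mm. The wrist camera is an equidistant fisheye: a pixel r from the principal point sees the ray r / f radians off the axis. A picture is of the moment at which its call begins: read the wrist's pose just before it. There is no depth.
- env.job_done(): hands the job in; it is judged then, once.
The state is a dict: "time_s": time; "qpos": joint angles; "qvel": joint speeds; "effort": joint torques, N m; "ee_pos": TCP position; "ee_rot": TCP orientation; "force": force on the tool from outside, world axes, zero at the start; "torque": the same for the moment, N m; "gripper_width": finger opening in mm; "gripper_force": force on a finger pad.
Only numpy, scipy, OpenCV 4.12 (cv2) and the standard library are available. Lean on these libraries where they do the work, as an engineer would, in place of code of your own. Each camera call takes 0.05 s, during which the arm holds its last target. There are 200 camera calls.

## Task

Get the paint pot with the magenta lid out of the little locker and stand it upright on the round cork mat, set down gently. To reach it, draw the top door half's bolt (red grip) and swing the yellow top half wide open, at least square to the locker's front, and leave it open; the blue bottom half must stay bolted shut. Leave the green-lidded pot, the brush cup and the loose lid where they are.

Things in the scene. Friction and masses are not known exactly. Their poses are not given: they have to be found in the camera images.
- locker: Fixed plywood locker with a split front door, 312 wide (y -166 to 146), 160 deep (x 0 to 160), 333 high; door opening y -131 to 131. Origin on the table under the middle of the opening, in the plane of the shut door's outer face; +x points into the locker, +y to the hinge side (left seen from the robot). Its front is roughly towards the robot. Solid clear acrylic back and roof.
- shelf (a point): Middle of the inner shelf's top, 110 above the table, level with the split of the door, 80 behind the front plane. It carries two pots. The clear roof covers it from the front plane to the back, underside 325 above the table, so the hand must come in from the front and above, tilted about 35 to 50 degrees.
- top_leaf (a joint): Opening angle of the yellow top door half, rad: 0 shut, 1.57 square to the front, 2.1 at its stop. Panel 258 wide, 15 thick, 114 to 321 above the table. Vertical hinge on the left (+y) edge; turns clockwise from above, towards the robot. Stiff hinge (0.12 N m), stays where left. Cannot open until its bolt is drawn.
- top_hinge (a point): Point on the top half's hinge line, 250 above the table: locker frame x 0, y +130.
- top_bolt (a joint): Slide of the top half's bolt, m: 0 fully shot, 0.032 fully drawn. Drawn by sliding its grip along the shut door towards the hinge (+y of the locker); the door is free from 0.020 on. About 2 N of friction; stays where it is left and swings along with the door half.
- top_grip (a point): Centre of the top bolt's grip: a red upright round post, 14 in diameter, 36 high, 52 out from the door's outer face on an 8 thick stem, 250 above the table; shot, it is 230 from the hinge line along the door. Grip it across the locker's y; the door can be pulled open by it, the post turning in the grip. The bolt's 10 thick rod runs along the door at the same height, axis 10 out.
- top_staple (a point): Centre of the steel staple on the right post that takes the top bolt's end: 22 wide, 30 high, 23 proud of the front, 49 beyond the fully shot grip, away from the hinge. The bottom bolt has the same.
- low_leaf (a joint): Opening angle of the blue bottom door half, rad: 0 shut. Panel from 19 to 109 above the table, under the yellow one. To stay shut.
- low_bolt (a joint): Slide of the bottom half's bolt, m, same kind as the top one: near 0 shot. To be left shot.
- low_grip (a point): Centre of the bottom bolt's grip, the same post in black, 64 above the table.
- magenta_pot: Paint pot to fetch: black round jar with paper label and magenta lid, 46 in diameter, 65 high, about 0.15 kg. Origin: centre of its underside, z up. It stands on the locker's shelf, its axis about 50 behind the front plane, on the hinge side or on the bolt side.
- green_pot: The same jar with a green lid, in the other place on the shelf, about 108 from the first. To be left there.
- mat: Fixed round cork mat on the table, 120 in diameter, 5 thick. Origin: centre of its underside.
- brush_cup: White ceramic cup with brushes, 72 in diameter, cup 90 high, brushes up to 180. Origin: centre of its underside. To be left alone.
- spare_lid: Loose magenta lid lying on the table, 60 in diameter, 14 high. Origin: centre of its underside. To be left alone.
Not all that is in view belongs to the job. There is more than one size of the mat; the job needs the largest.

How it is judged (in metres and radians):
On the way, in this order (a step that is already met when the one before it is completed fails the run):
1. the top bolt is drawn while the top half is still nearly shut (value of joint top_bolt above 0.017 m and value of joint top_leaf below 0.3 rad), for 0.02 s.
2. the top half stands at least square to the front (value of joint top_leaf above 1.5 rad), for 0.1 s.
3. the magenta pot stands on the mat (horizontal distance between magenta_pot and mat below 0.04 m and z of magenta_pot in the frame of mat below 0.012 m), for 0.1 s.
At the end, for the whole second after the job is handed in: Yellow top half open over 1.5 rad; blue half shut (under 0.06 rad), its bolt shot (under 12 mm); magenta pot at rest on the mat, axis within 40 mm of its centre, upright within 0.1 rad; green pot, brush cup and loose lid within 30 mm of their starts (all of step 3 and value of joint top_leaf above 1.5 rad and value of joint low_leaf below 0.06 rad and value of joint low_bolt below 0.012 m and z of magenta_pot in the frame of mat above 0.001 m and angle between magenta_pot's own z axis and vertical below 0.1 rad and linear speed of magenta_pot below 0.02 m/s and distance of each of green_pot, brush_cup, spare_lid from where it was at the start of the episode below 0.03 m); the robot touches nothing.
It fails at once if the bottom half's bolt is drawn or the bottom half opens (value of joint low_bolt above 0.014 m or value of joint low_leaf above 0.1 rad).
It fails at once if the green pot, brush cup or loose lid is knocked over or moved more than 30 mm (distance of any of green_pot, brush_cup, spare_lid from where it was at the start of the episode above 0.03 m or angle between any of green_pot, brush_cup's own z axis and vertical above 0.5 rad).
It fails at once if the magenta pot is dropped from more than about 25 mm, or thrown (linear speed of magenta_pot above 0.7 m/s and contact force between the fingers and magenta_pot below 0.1 N).
It also fails if it takes over 62 s, if anything falls off the work surface, if the arm or the gripper's body presses on something with over 40 N, if the wrist force passes 120 N, or if a joint passes its speed limit or range.

## Working session

There is one attempt and no reset: what is moved stays moved. The work goes in short steps, Python scripts to look and compute and a tool call to move; the robot and the scene stay as the last step left them, time stands still between calls to the robot, and variables do not carry over. Pictures are saved under pics/ and viewed, at most 10 in all, crops included, and the job is handed in when it is done.

Besides the shell and the picture viewer there is one more tool, called after "Emit:" by a JSON object that holds its "fn" and its "kwargs". send_rows: Moves the arm, as the interface text tells. Shifts and turns lie within -1 to 1; 1 stands for 500 mm of shift or 30 degrees of turn. Its arguments: {"type":"object","properties":{"motion":{"type":"array"},"grip_force":{"type":"number"}},"required":["motion"]}

```bash
mkdir -p pics; ls; python3 - <<'E'
from workcell import env
import cv2,numpy as np
s=env.state();print({k:np.round(v,2).tolist() for k,v in s.items()})
for n in ["side","top","wrist"]:
    g=env.grab_frame(n);cv2.imwrite(f"pics/{n}0.png",g["frame"][:,:,::-1])
    print(n,{k:np.round(v,3).tolist() for k,v in g.items() if k!="frame"})
E
```

```text
pics
{'time_s': 0.0, 'qpos': [69.39, 18.35, 89.71, -0.0, 72.04, -1.15], 'qvel': [-0.06, -0.01, -0.02, -0.0, 0.09, 0.0], 'effort': [-0.0, -41.25, -23.2, 0.07, 0.05, -0.0], 'ee_pos': [191.47, 541.67, 213.13], 'ee_rot': [-179.9, -0.0, 160.53], 'force': [-0.09, -0.61, -0.58], 'torque': [-0.01, 0.04, -0.06], 'gripper_force': 0.0, 'gripper_width': 91.01}
side {'vertical_fov': 54.534, 'cx': 280.132, 'cy': 204.699, 'rvec': [1.616, 2.446, -0.411], 'tvec': [214.346, -409.801, 1399.105]}
top {'vertical_fov': 56.212, 'cx': 272.877, 'cy': 210.235, 'rvec': [2.104, -2.154, 0.172], 'tvec': [6.411, 571.905, 1091.851]}
wrist {'vertical_fov': 65.706, 'cx': 274.209, 'cy': 206.824, 'T_tool_cam': [[-0.001, -0.964, -0.264, 75.019], [1.0, -0.001, 0.001, -0.844], [-0.001, -0.264, 0.964, -172.616], [0.0, 0.0, 0.0, 1.0]]}
```

View pics/side0.png

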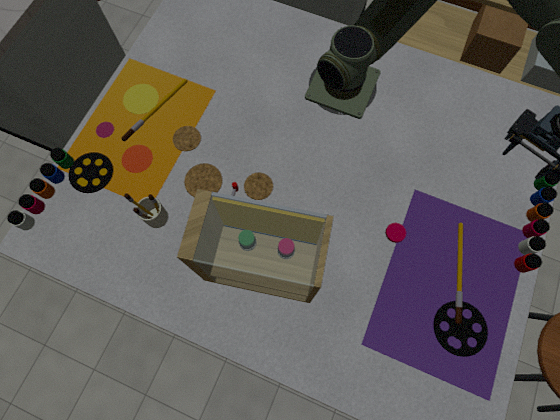

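View pics/top0.png

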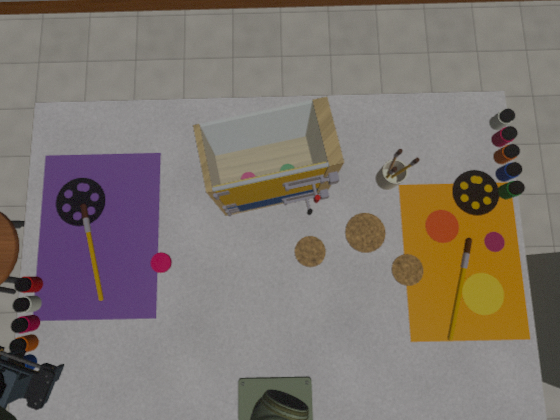

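The top view has the robot at the bottom and the side view looks back towards it.

- **Candidates for the pot:** magenta pot in the locker on the hinge side (top 248,178; side 286,247), loose lid (top 161,262), printed magenta dot (top 494,242).
- **Candidates for the mat:** top 365,232 looks largest, then 310,251 and 407,269.
- **Red grip:** top 317,198.

Next is a close crop to check these.

```bash
cat > h.py <<'E'
import numpy as np,cv2
from scipy.spatial.transform import Rotation as Rn
from workcell import env
def cam(g):
    f=g["frame"].shape[0]/2/np.tan(np.radians(g["vertical_fov"])/2)
    R=cv2.Rodrigues(np.array(g["rvec"],float))[0];t=np.array(g["tvec"],float)
    return f,R,t
def ray(g,uv):
    f,R,t=cam(g);d=R.T@np.array([(uv[0]-g["cx"])/f,(uv[1]-g["cy"])/f,1]);return -R.T@t,d/np.linalg.norm(d)
def onz(g,uv,z):
    c,d=ray(g,uv);return c+d*(z-c[2])/d[2]
def tri(g1,a,g2,b):
    c1,d1=ray(g1,a);c2,d2=ray(g2,b)
    s=np.linalg.lstsq(np.c_[d1,-d2],c2-c1,rcond=None)[0]
    p,q=c1+s[0]*d1,c2+s[1]*d2;return (p+q)/2,np.linalg.norm(p-q)
def proj(g,P):
    f,R,t=cam(g);p=R@np.array(P,float)+t;return np.array([g["cx"]+f*p[0]/p[2],g["cy"]+f*p[1]/p[2]])
def blobs(g,lo,hi,box,amin=8):
    h=cv2.cvtColor(g["frame"],cv2.COLOR_RGB2HSV);m=cv2.inRange(h,lo,hi)
    k=np.zeros_like(m);x0,y0,x1,y1=box;k[y0:y1,x0:x1]=255
    n,_,st,c=cv2.connectedComponentsWithStats(m&k)
    return [(c[i].round(1).tolist(),st[i].tolist()) for i in range(1,n) if st[i][4]>=amin]
E
python3 - <<'E'
from h import *
T=env.grab_frame("top");S=env.grab_frame("side")
full=(0,0,560,420)
for n,g,lb in(("T",T,(180,90,430,290)),("S",S,(150,100,350,310))):
    print(n,"mag",blobs(g,(145,90,80),(176,255,255),full,30))
    print(n,"green",blobs(g,(60,60,60),(90,255,255),lb))
    print(n,"red",blobs(g,(177,140,80),(180,255,255),lb,4),blobs(g,(0,160,80),(5,255,255),lb,4))
    print(n,"cork",blobs(g,(8,60,80),(18,190,220),(280,200,430,300) if n=="T" else (160,110,290,205),150))
a=cv2.resize(T["frame"][90:230,180:350],None,fx=3.4,fy=3.4,interpolation=cv2.INTER_CUBIC)
cv2.imwrite("pics/c1.png",a[:,:,::-1])
a=cv2.resize(S["frame"][150:310,165:345],None,fx=3.7,fy=3.7,interpolation=cv2.INTER_CUBIC)
cv2.imwrite("pics/c2.png",a[:,:,::-1])
E
```

```text
T mag [([503.7, 138.6], [499, 127, 15, 20, 67]), ([247.1, 175.0], [241, 172, 14, 7, 61]), ([494.0, 241.3], [485, 232, 19, 19, 285]), ([160.1, 262.3], [150, 252, 22, 21, 351]), ([30.6, 324.6], [19, 316, 21, 18, 140])]
T green [([286.5, 166.5], [281, 164, 13, 6, 48])]
T red [] [([316.9, 197.5], [315, 195, 5, 7, 24])]
T cork [([406.7, 266.4], [392, 200, 32, 100, 795]), ([364.9, 232.3], [346, 213, 39, 40, 1157]), ([309.5, 251.1], [295, 236, 31, 31, 696])]
S mag [([104.5, 129.2], [96, 122, 18, 16, 212]), ([31.2, 203.1], [22, 195, 14, 14, 31]), ([535.0, 227.1], [529, 219, 18, 16, 42]), ([396.0, 231.8], [386, 223, 21, 19, 306]), ([285.8, 245.8], [278, 238, 16, 17, 205])]
S green [([246.1, 237.6], [238, 230, 17, 16, 208])]
S red [] [([234.0, 184.2], [232, 182, 5, 5, 14])]
S cork [([186.6, 137.9], [173, 126, 28, 25, 272]), ([201.4, 176.5], [184, 163, 38, 32, 375]), ([257.8, 185.4], [244, 173, 29, 27, 295])]
```

View pics/c1.png

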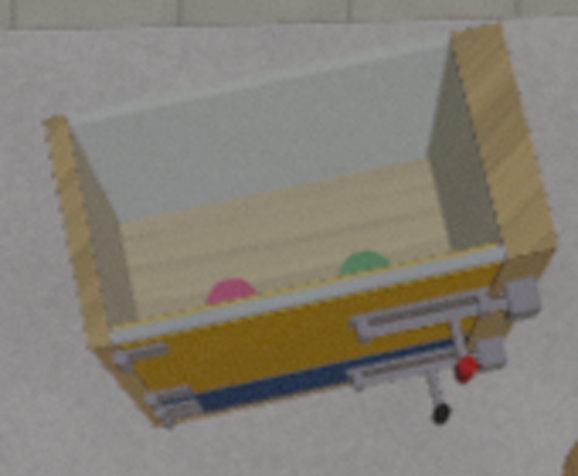

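View pics/c2.png

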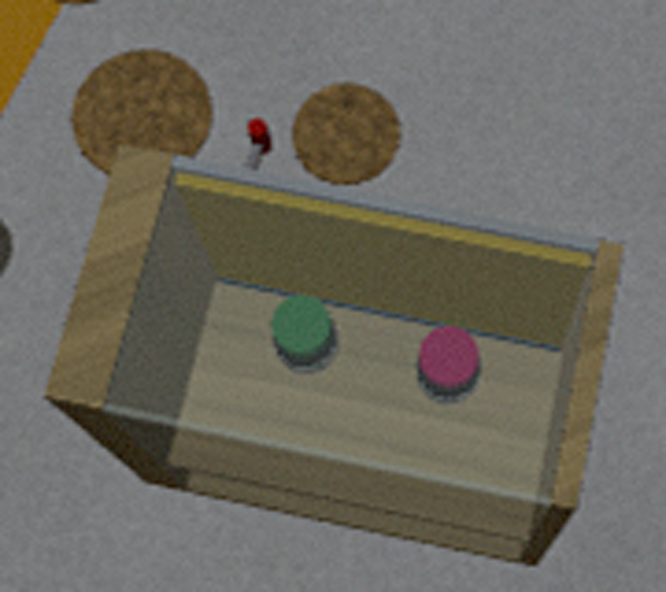

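Crop confirmed: the magenta-lidded jar is on the hinge side (left seen from the robot), the green one on the bolt side. The red grip is shot, near the right post.

```bash
python3 - <<'E'
from h import *
np.set_printoptions(precision=1,suppress=True)
T=env.grab_frame("top");S=env.grab_frame("side")
for n,a,b in[("FR",(343.2,162.6),(197.4,189.7)),("BR",(327.1,97.4),(178,257.3)),("FL",(207,192),(333.1,215.4)),("BL",(193.2,124.7),(320.9,287))]:
    print(n,onz(T,a,333),onz(S,b,333),*tri(T,a,S,b))
print("grip",*tri(T,(316.9,197.5),S,(234,184.2)),onz(T,(316.9,197.5),268),onz(S,(234,184.2),265))
print("mag S",onz(S,(285.8,245.8),175),"green S",onz(S,(246.1,237.6),175))
print("spare",onz(T,(160.1,262.3),14),onz(S,(396,231.8),14))
print("mat",onz(T,(364.9,232.3),5),onz(S,(203,181),5), 'diam', np.linalg.norm(onz(T,(345.5,232),5)-onz(T,(385,232),5)))
print("cup",onz(T,(389,176),90))
P=[(-0,-166,333),(160,-166,333),(0,146,333),(160,146,333)]
Q=np.array([(onz(T,a,333)+onz(S,b,333))/2 for a,b in[((343.2,162.6),(197.4,189.7)),((327.1,97.4),(178,257.3)),((207,192),(333.1,215.4)),((193.2,124.7),(320.9,287))]])[:,:2]
A=np.array(P,float)[:,:2];a=A-A.mean(0);q=Q-Q.mean(0)
th=np.arctan2((a[:,0]*q[:,1]-a[:,1]*q[:,0]).sum(),(a*q).sum());R=np.array([[np.cos(th),-np.sin(th)],[np.sin(th),np.cos(th)]])
t=Q.mean(0)-R@A.mean(0);print("locker",t,np.degrees(th),"resid\n",(A@R.T+t-Q))
L=lambda x,y:R@[x,y]+t
print("grip pred",L(-52,-100),"hinge",L(0,130))
for n,uv in(("m",(285.8,245.8)),("g",(246.1,237.6))): print(n,R.T@(onz(S,uv,175)[:2]-t))
print("grip loc", R.T@(tri(T,(316.9,197.5),S,(234,184.2))[0][:2]-t))
E
```

```text
FR [ 626.1 -166.5  333. ] [ 628.4 -166.8  333. ] [ 627.3 -167.6  329.4] 0.8947256473218336
BR [ 780.5 -138.1  333. ] [ 782.4 -134.9  333. ] [ 782.3 -137.6  328.2] 2.5154578332237114
FL [567.2 134.3 333. ] [565.3 135.8 333. ] [566.4 134.8 335.4] 2.004072806583818
BL [723.3 166.3 333. ] [721.3 167.6 333. ] [722.  166.6 335.6] 1.910087712509375
grip [ 562.6 -113.4  267.3] 2.1181350756385138 [ 562.1 -112.4  268. ] [ 562.1 -115.1  265. ]
mag S [634.2  53.8 175. ] green S [654.3 -48.1 175. ]
spare [431.1 327.1  14. ] [430.2 326.4  14. ]
mat [ 506.  -279.3    5. ] [ 507.  -279.8    5. ] diam 117.34290477098433
cup [ 654.9 -337.9   90. ]
locker [593.9  -6.1] 11.253180758028247 resid
 [[-1.  -2.2]
 [ 1.7 -1.2]
 [-0.8  2.1]
 [ 0.1  1.4]]
grip pred [ 562.4 -114.3] hinge [568.5 121.4]
m [51.2 50.9]
g [ 51.1 -53. ]
grip loc [-51.6 -99.2]
```

```bash
cat >> h.py <<'E'
from scipy.linalg import logm,expm
YAW=11.25;LT=np.array([593.9,-6.1,0]);LR=Rn.from_euler('z',YAW,degrees=True)
def L(x,y,z): return LR.apply([x,y,z])+LT
def M(R,p):
    T=np.eye(4);T[:3,:3]=R.as_matrix();T[:3,3]=p;return T
def cur():
    s=env.state();return M(Rn.from_euler('xyz',s["ee_rot"],degrees=True),np.array(s["ee_pos"]))
def tool(zaz,tilt):
    """tool with fingers leaning by tilt (deg from down) towards azimuth zaz (deg, locker frame); tool x towards robot side"""
    return Rn.from_euler('z',YAW+zaz,degrees=True)*Rn.from_matrix(np.array([[-1,0,0],[0,1,0],[0,0,-1.]]).T)*Rn.from_euler('y',tilt,degrees=True)
def rows(A,B,n):
    X=np.real(expm(logm(np.linalg.inv(A)@B)/n));t=X[:3,3]/500;r=np.degrees(Rn.from_matrix(X[:3,:3]).as_rotvec())/30
    print(n,"x",dict(zip(("tx","ty","tz","rx","ry","rz"),np.round(np.r_[t,r],4))),"mm/row",round(np.linalg.norm(t)*500,1),"deg/row",round(np.linalg.norm(r)*30,1))
E
python3 - <<'E'
from h import *
for tl in(0,40): print(np.round(tool(0,tl).as_matrix(),2))
A=cur();B=M(tool(0,0),L(-130,-100,320));C=M(tool(0,0),L(-52,-100,320));D=M(tool(0,0),L(-52,-100,238))
rows(A,B,24);rows(B,C,4);rows(C,D,4)
X=expm(logm(np.linalg.inv(A)@B)/2);print(np.round((A@np.real(X))[:3,3]))
E
```

```text
[[-0.98 -0.2   0.  ]
 [-0.2   0.98  0.  ]
 [-0.    0.   -1.  ]]
[[-0.75 -0.2  -0.63]
 [-0.15  0.98 -0.13]
 [ 0.64  0.   -0.77]]
24 x {'tx': np.float64(-0.0294), 'ty': np.float64(-0.0544), 'tz': np.float64(-0.0088), 'rx': np.float64(-0.0), 'ry': np.float64(-0.0), 'rz': np.float64(-0.0427)} mm/row 31.2 deg/row 1.3
4 x {'tx': np.float64(-0.039), 'ty': np.float64(0.0), 'tz': np.float64(0.0), 'rx': np.float64(0.0), 'ry': np.float64(-0.0), 'rz': np.float64(0.0)} mm/row 19.5 deg/row 0.0
4 x {'tx': np.float64(0.0), 'ty': np.float64(0.0), 'tz': np.float64(0.041), 'rx': np.float64(0.0), 'ry': np.float64(0.0), 'rz': np.float64(0.0)} mm/row 20.5 deg/row 0.0
[293. 186. 267.]
```

Emit:
{"fn": "send_rows", "kwargs": {"motion": [{"tx":-0.0294,"ty":-0.0544,"tz":-0.0088,"rz":-0.0427,"gripper":-1},{"tx":-0.0294,"ty":-0.0544,"tz":-0.0088,"rz":-0.0427,"gripper":-1},{"tx":-0.0294,"ty":-0.0544,"tz":-0.0088,"rz":-0.0427,"gripper":-1},{"tx":-0.0294,"ty":-0.0544,"tz":-0.0088,"rz":-0.0427,"gripper":-1},{"tx":-0.0294,"ty":-0.0544,"tz":-0.0088,"rz":-0.0427,"gripper":-1},{"tx":-0.0294,"ty":-0.0544,"tz":-0.0088,"rz":-0.0427,"gripper":-1},{"tx":-0.0294,"ty":-0.0544,"tz":-0.0088,"rz":-0.0427,"gripper":-1},{"tx":-0.0294,"ty":-0.0544,"tz":-0.0088,"rz":-0.0427,"gripper":-1},{"tx":-0.0294,"ty":-0.0544,"tz":-0.0088,"rz":-0.0427,"gripper":-1},{"tx":-0.0294,"ty":-0.0544,"tz":-0.0088,"rz":-0.0427,"gripper":-1},{"tx":-0.0294,"ty":-0.0544,"tz":-0.0088,"rz":-0.0427,"gripper":-1},{"tx":-0.0294,"ty":-0.0544,"tz":-0.0088,"rz":-0.0427,"gripper":-1}]}}

```text
invalid input at $.motion[0]: expected keys tx, ty, tz, rx, ry, rz, gripper
```

Emit:
{"fn": "send_rows", "kwargs": {"motion": [{"tx":-0.0294,"ty":-0.0544,"tz":-0.0088,"rz":-0.0427,"gripper":-1},{"tx":-0.0294,"ty":-0.0544,"tz":-0.0088,"rz":-0.0427,"gripper":-1},{"tx":-0.0294,"ty":-0.0544,"tz":-0.0088,"rz":-0.0427,"gripper":-1},{"tx":-0.0294,"ty":-0.0544,"tz":-0.0088,"rz":-0.0427,"gripper":-1},{"tx":-0.0294,"ty":-0.0544,"tz":-0.0088,"rz":-0.0427,"gripper":-1},{"tx":-0.0294,"ty":-0.0544,"tz":-0.0088,"rz":-0.0427,"gripper":-1},{"tx":-0.0294,"ty":-0.0544,"tz":-0.0088,"rz":-0.0427,"gripper":-1},{"tx":-0.0294,"ty":-0.0544,"tz":-0.0088,"rz":-0.0427,"gripper":-1},{"tx":-0.0294,"ty":-0.0544,"tz":-0.0088,"rz":-0.0427,"gripper":-1},{"tx":-0.0294,"ty":-0.0544,"tz":-0.0088,"rz":-0.0427,"gripper":-1},{"tx":-0.0294,"ty":-0.0544,"tz":-0.0088,"rz":-0.0427,"gripper":-1},{"tx":-0.0294,"ty":-0.0544,"tz":-0.0088,"rz":-0.0427,"gripper":-1}]}}

```text
invalid input at $.motion[0]: expected keys tx, ty, tz, rx, ry, rz, gripper
```

Emit:
{"fn": "send_rows", "kwargs": {"motion": [{"tx":-0.05,"ty":-0.093,"tz":-0.015,"rx":0,"ry":0,"rz":-0.073,"gripper":-1},{"tx":-0.05,"ty":-0.093,"tz":-0.015,"rx":0,"ry":0,"rz":-0.073,"gripper":-1},{"tx":-0.05,"ty":-0.093,"tz":-0.015,"rx":0,"ry":0,"rz":-0.073,"gripper":-1},{"tx":-0.05,"ty":-0.093,"tz":-0.015,"rx":0,"ry":0,"rz":-0.073,"gripper":-1},{"tx":-0.05,"ty":-0.093,"tz":-0.015,"rx":0,"ry":0,"rz":-0.073,"gripper":-1},{"tx":-0.05,"ty":-0.093,"tz":-0.015,"rx":0,"ry":0,"rz":-0.073,"gripper":-1},{"tx":-0.05,"ty":-0.093,"tz":-0.015,"rx":0,"ry":0,"rz":-0.073,"gripper":-1},{"tx":-0.05,"ty":-0.093,"tz":-0.015,"rx":0,"ry":0,"rz":-0.073,"gripper":-1},{"tx":-0.05,"ty":-0.093,"tz":-0.015,"rx":0,"ry":0,"rz":-0.073,"gripper":-1},{"tx":-0.05,"ty":-0.093,"tz":-0.015,"rx":0,"ry":0,"rz":-0.073,"gripper":-1},{"tx":-0.05,"ty":-0.093,"tz":-0.015,"rx":0,"ry":0,"rz":-0.073,"gripper":-1},{"tx":-0.05,"ty":-0.093,"tz":-0.015,"rx":0,"ry":0,"rz":-0.073,"gripper":-1}]}}

```text
time_s: 1.85
ee_pos: [415.6, -46.6, 304.5]
ee_rot: [180.0, 0.1, -173.2]
force: [0.5, 0.3, -0.3]
gripper_width: 91.0
gripper_force: 0.0
```

Emit:
{"fn": "send_rows", "kwargs": {"motion": [{"tx":-0.05,"ty":-0.093,"tz":-0.015,"rx":0,"ry":0,"rz":-0.073,"gripper":-1},{"tx":-0.05,"ty":-0.093,"tz":-0.015,"rx":0,"ry":0,"rz":-0.073,"gripper":-1},{"tx":0,"ty":0,"tz":0,"rx":0,"ry":0,"rz":0,"gripper":-1},{"tx":0,"ty":0,"tz":0,"rx":0,"ry":0,"rz":0,"gripper":-1}]}}

```text
time_s: 2.35
ee_pos: [476.8, -129.6, 318.5]
ee_rot: [179.9, -0.1, -168.8]
force: [-0.5, -0.2, 0.2]
gripper_width: 91.5
gripper_force: 0.0
```

```bash
sed -i "s/from_euler('y',tilt/from_euler('y',-tilt/" h.py; python3 - <<'E'
from h import *
print(np.round(tool(0,40).as_matrix(),2))
s=env.state();print(s["time_s"],np.round(s["qpos"],1),s["ee_pos"],s["ee_rot"],s["force"])
A=cur();B=M(tool(0,0),L(-52,-100,320));D=M(tool(0,0),L(-52,-100,238))
rows(A,B,5);rows(B,D,5)
P=A[:3,3];print(LR.inv().apply(P-LT))
g=env.grab_frame("wrist");cv2.imwrite("pics/w1.png",g["frame"][:,:,::-1])
E
```

```text
[[-0.75 -0.2   0.63]
 [-0.15  0.98  0.13]
 [-0.64  0.   -0.77]]
2.35 [ -16.6    8.1   88.4    0.    83.6 -117.7] [ 476.7603613  -129.57768982  318.52918166] [ 1.79928933e+02 -6.09988705e-02 -1.68838659e+02] [-0.46695892 -0.1942964   0.16795029]
5 x {'tx': np.float64(-0.0348), 'ty': np.float64(-0.0007), 'tz': np.float64(-0.0006), 'rx': np.float64(0.0005), 'ry': np.float64(-0.0004), 'rz': np.float64(-0.0006)} mm/row 17.4 deg/row 0.0
5 x {'tx': np.float64(0.0), 'ty': np.float64(0.0), 'tz': np.float64(0.0328), 'rx': np.float64(0.0), 'ry': np.float64(0.0), 'rz': np.float64(0.0)} mm/row 16.4 deg/row 0.0
[-138.97813566  -98.2522908   318.52918166]
```

View pics/w1.png

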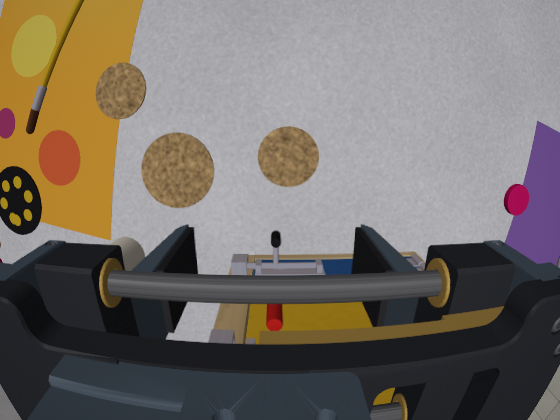

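The wrist view shows the red post at (275,318), midway between the open fingers, with the black lower grip at (276,240). I'll go on to the grip.

Emit:
{"fn": "send_rows", "kwargs": {"motion": [{"tx":-0.035,"ty":-0.001,"tz":-0.001,"rx":0,"ry":0,"rz":0,"gripper":-1},{"tx":-0.035,"ty":-0.001,"tz":-0.001,"rx":0,"ry":0,"rz":0,"gripper":-1},{"tx":-0.035,"ty":-0.001,"tz":-0.001,"rx":0,"ry":0,"rz":0,"gripper":-1},{"tx":-0.035,"ty":0,"tz":0,"rx":0,"ry":0,"rz":0,"gripper":-1},{"tx":-0.034,"ty":0,"tz":0,"rx":0,"ry":0,"rz":0,"gripper":-1},{"tx":0,"ty":0,"tz":0.033,"rx":0,"ry":0,"rz":0,"gripper":-1},{"tx":0,"ty":0,"tz":0.033,"rx":0,"ry":0,"rz":0,"gripper":-1},{"tx":0,"ty":0,"tz":0.033,"rx":0,"ry":0,"rz":0,"gripper":-1},{"tx":0,"ty":0,"tz":0.033,"rx":0,"ry":0,"rz":0,"gripper":-1},{"tx":0,"ty":0,"tz":0.03,"rx":0,"ry":0,"rz":0,"gripper":-1},{"tx":0,"ty":0,"tz":0,"rx":0,"ry":0,"rz":0,"gripper":-1}]}}

```text
time_s: 3.78
ee_pos: [562.7, -114.4, 238.1]
ee_rot: [179.9, -0.1, -168.8]
force: [-0.7, 0.7, -0.8]
gripper_width: 91.1
gripper_force: 0.0
```

Emit:
{"fn": "send_rows", "kwargs": {"motion": [{"tx":0,"ty":0,"tz":0,"rx":0,"ry":0,"rz":0,"gripper":1},{"tx":0,"ty":0,"tz":0,"rx":0,"ry":0,"rz":0,"gripper":1},{"tx":0,"ty":0,"tz":0,"rx":0,"ry":0,"rz":0,"gripper":1},{"tx":0,"ty":0,"tz":0,"rx":0,"ry":0,"rz":0,"gripper":1},{"tx":0,"ty":0,"tz":0,"rx":0,"ry":0,"rz":0,"gripper":1},{"tx":0,"ty":0,"tz":0,"rx":0,"ry":0,"rz":0,"gripper":1},{"tx":0,"ty":0,"tz":0,"rx":0,"ry":0,"rz":0,"gripper":1},{"tx":0,"ty":0,"tz":0,"rx":0,"ry":0,"rz":0,"gripper":1}], "grip_force": 25}}

```text
time_s: 4.78
ee_pos: [562.9, -114.1, 239.4]
ee_rot: [179.9, -0.0, -168.8]
force: [-1.4, 7.6, 0.3]
gripper_width: 14.0
gripper_force: 4.0
```

Emit:
{"fn": "send_rows", "kwargs": {"motion": [{"tx":0,"ty":0.01,"tz":0,"rx":0,"ry":0,"rz":0,"gripper":1},{"tx":0,"ty":0.01,"tz":0,"rx":0,"ry":0,"rz":0,"gripper":1},{"tx":0,"ty":0.01,"tz":0,"rx":0,"ry":0,"rz":0,"gripper":1},{"tx":0,"ty":0.01,"tz":0,"rx":0,"ry":0,"rz":0,"gripper":1},{"tx":0,"ty":0.01,"tz":0,"rx":0,"ry":0,"rz":0,"gripper":1},{"tx":0,"ty":0.01,"tz":0,"rx":0,"ry":0,"rz":0,"gripper":1},{"tx":0,"ty":0,"tz":0,"rx":0,"ry":0,"rz":0,"gripper":1},{"tx":0,"ty":0,"tz":0,"rx":0,"ry":0,"rz":0,"gripper":1}]}}

```text
time_s: 5.78
ee_pos: [557.0, -84.3, 239.4]
ee_rot: [179.9, -0.0, -168.8]
force: [-0.2, 1.5, 0.0]
gripper_width: 13.6
gripper_force: 25.0
```

```bash
python3 - <<'E'
from h import *
A=cur();print(env.state()["force"],LR.inv().apply(A[:3,3]-LT))
H=L(0,130,0)
def swing(deg):
    r=Rn.from_euler('z',-deg,degrees=True);B=A.copy();B[:3,:3]=r.as_matrix()@A[:3,:3];B[:3,3]=r.apply(A[:3,3]-H)+H;return B
B=swing(108);print(B[:3,3]);rows(A,swing(5),1);rows(A,swing(108),20)
E
```

```text
[-0.17471926  1.49679641  0.00231001] [-51.48930336 -69.5128924  239.38411394]
[376.46021666 195.98471562 239.38411394]
1 x {'tx': np.float64(0.0344), 'ty': np.float64(0.0105), 'tz': np.float64(0.0), 'rx': np.float64(-0.0), 'ry': np.float64(-0.0003), 'rz': np.float64(0.1667)} mm/row 18.0 deg/row 5.0
20 x {'tx': np.float64(0.0371), 'ty': np.float64(0.0114), 'tz': np.float64(0.0), 'rx': np.float64(-0.0), 'ry': np.float64(-0.0003), 'rz': np.float64(0.18)} mm/row 19.4 deg/row 5.4
```

Emit:
{"fn": "send_rows", "kwargs": {"motion": [{"tx":0.0344,"ty":0.0105,"tz":0,"rx":0,"ry":0,"rz":0.1667,"gripper":1},{"tx":0.0344,"ty":0.0105,"tz":0,"rx":0,"ry":0,"rz":0.1667,"gripper":1},{"tx":0.0344,"ty":0.0105,"tz":0,"rx":0,"ry":0,"rz":0.1667,"gripper":1},{"tx":0.0344,"ty":0.0105,"tz":0,"rx":0,"ry":0,"rz":0.1667,"gripper":1}]}}

```text
time_s: 6.28
ee_pos: [487.5, -68.1, 239.4]
ee_rot: [179.9, 0.1, 171.0]
force: [2.1, 1.7, -1.9]
gripper_width: 12.9
gripper_force: 25.0
```

Emit:
{"fn": "send_rows", "kwargs": {"motion": [{"tx":0.0344,"ty":0.0105,"tz":0,"rx":0,"ry":0,"rz":0.1667,"gripper":1},{"tx":0.0344,"ty":0.0105,"tz":0,"rx":0,"ry":0,"rz":0.1667,"gripper":1},{"tx":0.0344,"ty":0.0105,"tz":0,"rx":0,"ry":0,"rz":0.1667,"gripper":1},{"tx":0.0344,"ty":0.0105,"tz":0,"rx":0,"ry":0,"rz":0.1667,"gripper":1},{"tx":0.0344,"ty":0.0105,"tz":0,"rx":0,"ry":0,"rz":0.1667,"gripper":1},{"tx":0.0344,"ty":0.0105,"tz":0,"rx":0,"ry":0,"rz":0.1667,"gripper":1},{"tx":0.0344,"ty":0.0105,"tz":0,"rx":0,"ry":0,"rz":0.1667,"gripper":1},{"tx":0.0344,"ty":0.0105,"tz":0,"rx":0,"ry":0,"rz":0.1667,"gripper":1}]}}

```text
time_s: 7.28
ee_pos: [384.4, 28.3, 239.4]
ee_rot: [180.0, -0.0, 131.0]
force: [1.3, -0.3, -1.9]
gripper_width: 13.3
gripper_force: 25.0
```

Emit:
{"fn": "send_rows", "kwargs": {"motion": [{"tx":0.0344,"ty":0.0105,"tz":0,"rx":0,"ry":0,"rz":0.1667,"gripper":1},{"tx":0.0344,"ty":0.0105,"tz":0,"rx":0,"ry":0,"rz":0.1667,"gripper":1},{"tx":0.0344,"ty":0.0105,"tz":0,"rx":0,"ry":0,"rz":0.1667,"gripper":1},{"tx":0.0344,"ty":0.0105,"tz":0,"rx":0,"ry":0,"rz":0.1667,"gripper":1},{"tx":0.0344,"ty":0.0105,"tz":0,"rx":0,"ry":0,"rz":0.1667,"gripper":1},{"tx":0.0344,"ty":0.0105,"tz":0,"rx":0,"ry":0,"rz":0.1667,"gripper":1},{"tx":0.0344,"ty":0.0105,"tz":0,"rx":0,"ry":0,"rz":0.1667,"gripper":1},{"tx":0.0344,"ty":0.0105,"tz":0,"rx":0,"ry":0,"rz":0.1667,"gripper":1},{"tx":0.0344,"ty":0.0105,"tz":0,"rx":0,"ry":0,"rz":0.1667,"gripper":1},{"tx":0.0344,"ty":0.0105,"tz":0,"rx":0,"ry":0,"rz":0.1667,"gripper":1},{"tx":0,"ty":0,"tz":0,"rx":0,"ry":0,"rz":0,"gripper":1},{"tx":0,"ty":0,"tz":0,"rx":0,"ry":0,"rz":0,"gripper":1}]}}

```text
time_s: 8.78
ee_pos: [379.2, 202.0, 239.4]
ee_rot: [-179.9, -0.0, 81.2]
force: [-1.4, 1.1, 0.5]
gripper_width: 13.1
gripper_force: 25.0
```

```bash
python3 - <<'E'
from h import *
s=env.state();print(s["time_s"],np.round(s["qpos"],1),s["ee_pos"],s["ee_rot"],s["force"],s["gripper_width"])
T=env.grab_frame("top");cv2.imwrite("pics/t2.png",T["frame"][:,:,::-1])
E
```

```text
8.775 [ 26.5   4.1 104.3   0.   71.6  35.2] [379.15275421 201.95031863 239.37848379] [-1.79942702e+02 -1.11164878e-02  8.12414656e+01] [-1.41483144  1.10882255  0.501551  ] 13.062965854280087
```

View pics/t2.png

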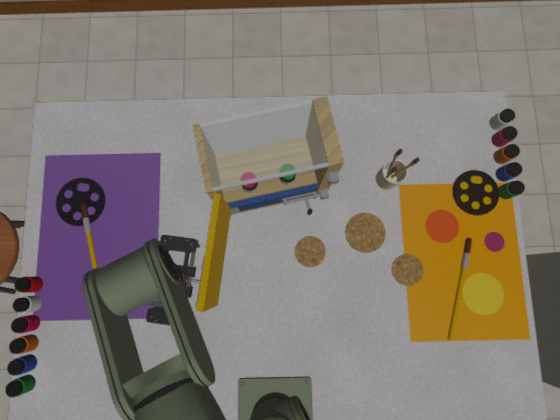

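The yellow half stands well past square (edge from (222,195) to (208,308)), at about 108 to 110°. Release and lift clear. The bottom half is still shut.

Emit:
{"fn": "send_rows", "kwargs": {"motion": [{"tx":0,"ty":0,"tz":0,"rx":0,"ry":0,"rz":0,"gripper":-1},{"tx":0,"ty":0,"tz":0,"rx":0,"ry":0,"rz":0,"gripper":-1},{"tx":0,"ty":0,"tz":0,"rx":0,"ry":0,"rz":0,"gripper":-1},{"tx":0,"ty":0,"tz":0,"rx":0,"ry":0,"rz":0,"gripper":-1},{"tx":0,"ty":0,"tz":-0.04,"rx":0,"ry":0,"rz":0,"gripper":-0.6},{"tx":0,"ty":0,"tz":-0.06,"rx":0,"ry":0,"rz":0,"gripper":-0.6},{"tx":0,"ty":0,"tz":-0.06,"rx":0,"ry":0,"rz":0,"gripper":-0.6},{"tx":0,"ty":0,"tz":-0.06,"rx":0,"ry":0,"rz":0,"gripper":-0.6},{"tx":0,"ty":0,"tz":-0.04,"rx":0,"ry":0,"rz":0,"gripper":-0.6},{"tx":0,"ty":0,"tz":0,"rx":0,"ry":0,"rz":0,"gripper":-0.6}]}}

```text
time_s: 10.07
ee_pos: [380.4, 202.4, 370.6]
ee_rot: [179.8, -0.1, 81.2]
force: [0.1, -0.6, -0.3]
gripper_width: 73.0
gripper_force: 0.0
```

```bash
cat > kin.py <<'E'
from h import *
from scipy.optimize import least_squares
Q=np.array([[69.39,18.35,89.71,0,72.04,-1.15],[-16.6,8.1,88.4,0,83.6,-117.7],[26.5,4.1,104.3,0,71.6,35.2]])
P=np.array([[191.47,541.67,213.13],[476.76,-129.58,318.53],[379.15,201.95,239.38]])
s=env.state();Q=np.vstack([Q,s["qpos"]]);P=np.vstack([P,s["ee_pos"]])
E=np.array([Rn.from_euler('xyz',e,degrees=True).as_matrix() for e in([-179.9,0,160.53],[179.93,-.06,-168.84],[-179.94,0,81.24],s["ee_rot"])])
r=np.degrees
def rot(q): return Rn.from_euler('ZYZYZ',[0]*5)if 0 else Rn.from_euler('ZY',[q[0],q[1]+q[2]],degrees=True)*Rn.from_euler('ZYZ',[q[3],q[4],q[5]+KZ],degrees=True)
KZ=90
def fk(q,k,d6=None):
    a1,L1,L2,z0,lat=k[:5];d6=k[5]
    a,b=np.radians(q[1]),np.radians(q[1]+q[2])
    p=[a1+L1*np.sin(a)+L2*np.sin(b),lat,z0+L1*np.cos(a)+L2*np.cos(b)]
    R=rot(q);return R,Rn.from_euler('z',q[0],degrees=True).apply(p)+R.apply([0,0,d6])
def fit(d6=250):
    f=lambda k:np.r_[np.concatenate([fk(q,np.r_[k,d6])[1]-p for q,p in zip(Q,P)]),1e-3*(k-[50,400,350,400,11])]
    k=least_squares(f,[50,400,350,400,11]);return np.r_[k.x,d6],np.abs(k.fun).max()
LO=np.array([-177.97,-48.28,12.27,-77.06,2.81,-146.56]);HI=np.array([177.97,115.42,149.76,257.06,150.46,146.56])
def ik(R,p,k,q0):
    def f(q):
        Rq,pq=fk(q,k);return np.r_[pq-p,200*(Rq.inv()*R).as_rotvec()]
    s=least_squares(f,np.clip(q0,LO+1,HI-1),bounds=(LO,HI));return s.x,np.abs(s.fun).max()
E
python3 - <<'E'
from kin import *
np.set_printoptions(precision=1,suppress=True)
print(s["ee_pos"],np.round(s["qpos"],1),"rotcheck",[round((rot(q).inv()*Rn.from_matrix(e)).magnitude(),3) for q,e in zip(Q,E)])
for d6 in(200,280):
    k,res=fit(d6);print(k,res)
    for psi in(30,42):
        for flip in(0,180):
            R=tool(psi,44)*Rn.from_euler('z',flip,degrees=True);g=L(51,51,165)
            for q0 in([0,20,80,0,60,-120],[0,20,80,60,60,-120],[0,20,80,-60,60,-120],[0,20,80,0,60,60],[0,20,80,-60,60,100],[0,20,80,200,60,0]):
                q,e=ik(R,g+R.apply([0,0,19]),k,q0)
                if e<1:print(psi,flip,q,round(e,2))
E
```

```text
[380.4 202.4 370.6] [26.5  1.2 88.8 -0.  89.7 35.3] rotcheck [0.0, 0.001, 0.001, 0.0]
[ -2.9 573.2 417.6  -1.4  11.6 200. ] 4.330929681779594
30 180 [ -4.3  20.6 104.5  58.1  35.8   1.3] 0.0
30 180 [ -4.3  20.6 104.5  58.1  35.8   1.3] 0.0
30 180 [ -4.3  20.6 104.5  58.1  35.8   1.3] 0.0
30 180 [ -4.3  20.6 104.5  58.1  35.8   1.3] 0.0
30 180 [ -4.3  20.6 104.5  58.1  35.8   1.3] 0.0
42 180 [ -6.   22.3 101.7  56.4  45.8  -6.7] 0.0
42 180 [ -6.   22.3 101.7  56.4  45.8  -6.7] 0.0
42 180 [ -6.   22.3 101.7  56.4  45.8  -6.7] 0.0
42 180 [ -6.   22.3 101.7  56.4  45.8  -6.7] 0.0
42 180 [ -6.   22.3 101.7  56.4  45.8  -6.7] 0.0
[ -3.  574.3 417.5  77.5  11.6 280. ] 4.2693206689257295
30 180 [ -8.8  18.8 111.2  63.6  36.5  -9. ] 0.0
30 180 [ -8.8  18.8 111.2  63.6  36.5  -9. ] 0.0
30 180 [ -8.8  18.8 111.2  63.6  36.5  -9. ] 0.0
30 180 [ -8.8  18.8 111.2  63.6  36.5  -9. ] 0.0
30 180 [ -8.8  18.8 111.2  63.6  36.5  -9. ] 0.0
42 180 [-11.1  21.4 107.1  59.   47.  -14.9] 0.0
42 180 [-11.1  21.4 107.1  59.   47.  -14.9] 0.0
42 180 [-11.1  21.4 107.1  59.   47.  -14.9] 0.0
42 180 [-11.1  21.4 107.1  59.   47.  -14.9] 0.0
42 180 [-11.1  21.4 107.1  59.   47.  -14.9] 0.0
```

```bash
cat > scan.py <<'E'
from kin import *
k,_=fit(250)
def boxpts(lo,hi,n=9):
    g=np.stack(np.meshgrid(*[np.linspace(a,b,n) for a,b in zip(lo,hi)],indexing='ij'),-1).reshape(-1,3);return g
# tool coords about the grasp point (z back is negative)
BODY=boxpts((-38,-89,-160),(38,89,-60));WR=boxpts((-42,-42,-240),(42,42,-160));CAM=boxpts((60,-20,-170),(95,20,-140),4)
FIN=np.vstack([boxpts((-16,a,-60),(16,b,19),6) for a,b in((-50,-36),(36,50))])
def sdb(P,lo,hi):
    q=np.maximum(np.array(lo)-P,P-np.array(hi));return np.linalg.norm(np.maximum(q,0),axis=1)+np.minimum(q.max(1),0)
def clear(R,g,th,pts,x=50):
    P=LR.inv().apply(R.apply(pts)+L(*g)-LT)
    d=[sdb(P,(0,-166,0),(160,-131,333)),sdb(P,(0,131,0),(160,146,333)),sdb(P,(0,-131,325),(160,131,333)),sdb(P,(-25,-131,0),(160,131,110))]
    D=Rn.from_euler('z',th,degrees=True).apply(P-[0,130,0]);d.append(sdb(D,(0,-258,114),(15,0,321)))
    c=P-[51,-53,0];d.append(sdb(np.c_[np.hypot(c[:,0],c[:,1]),c[:,2]],(0,110),(23,175)))
    return np.array([v.min() for v in d])
E
python3 - <<'E'
from scan import *
import itertools
out=[]
for th,tau,psi,gz,fl in itertools.product((109,118),range(35,91,5),range(-5,50,5),(150,160,166),(0,180)):
    R=tool(psi,tau)*Rn.from_euler('z',fl,degrees=True);off=5
    h=R.apply([0,0,1]);g=np.array([51,51,gz])-LR.inv().apply(h)*off
    m=[clear(R,g,th,p).min() for p in(BODY,WR,CAM,FIN)]
    out.append((min(m[0],m[1],m[3]),m,th,tau,psi,gz,fl,g))
out.sort(key=lambda o:-o[0]);n=0
for o in out:
    if o[0]<0:break
    R=tool(o[4],o[3])*Rn.from_euler('z',o[6],degrees=True);p=L(*o[7])+R.apply([0,0,19])
    best=min((ik(R,p,k,q0) for q0 in([0,20,80,60,60,0],[0,20,120,180,60,-90],[0,20,80,0,60,-90])),key=lambda t:t[1])
    if best[1]<1: print(np.round(o[0],1),np.round(o[1],1),o[2:7],np.round(best[0]));n+=1
    if n>30:break
E
```

```text
10.0 [ 10.   72.9 109.3  27.9] (118, 90, 15, 160, 180) [ -8.  29. 130. 143.  73. -78.]
10.0 [ 10.   73.8 105.5  27.9] (118, 90, 15, 166, 180) [ -8.  28. 130. 143.  72. -77.]
7.9 [ 7.9 90.7 70.3 24.7] (118, 75, 20, 166, 0) [-10.  23. 125. 127.  52. 117.]
7.9 [ 7.9 90.7 58.7 24.7] (118, 75, 20, 166, 180) [-10.  23. 125. 127.  52. -63.]
7.7 [  7.7  65.2 105.1  24.8] (109, 90, 20, 160, 180) [-11.  30. 128. 136.  74. -75.]
7.7 [  7.7  66.2 101.2  24.8] (109, 90, 20, 166, 180) [-11.  29. 128. 136.  73. -74.]
7.7 [  7.7  65.2 105.1  24.8] (118, 90, 20, 160, 180) [-11.  30. 128. 136.  74. -75.]
7.7 [  7.7  66.2 101.2  24.8] (118, 90, 20, 166, 180) [-11.  29. 128. 136.  73. -74.]
7.6 [  7.6  76.5 101.3  22.8] (118, 85, 15, 150, 180) [ -8.  28. 129. 142.  67. -76.]
7.6 [ 7.6 78.7 94.9 27.7] (118, 85, 15, 160, 180) [ -8.  27. 129. 142.  65. -75.]
7.6 [ 7.6 80.7 91.4 27.7] (118, 85, 15, 166, 180) [ -8.  26. 129. 141.  65. -74.]
7.5 [ 7.5 73.3 87.1 24.7] (109, 85, 20, 166, 180) [-10.  27. 127. 133.  66. -71.]
7.5 [ 7.5 73.3 87.1 24.7] (118, 85, 20, 166, 180) [-10.  27. 127. 133.  66. -71.]
7.2 [ 
[... 755 characters left out ...]
0, 20, 166, 180) [ -9.  21. 123. 122.  46. -58.]
6.8 [ 6.8 78.6 63.2 24.7] (109, 80, 20, 160, 0) [-10.  25. 126. 131.  60. 112.]
6.8 [ 6.8 78.6 76.4 24.7] (109, 80, 20, 160, 180) [-10.  25. 126. 131.  60. -68.]
6.8 [ 6.8 78.6 63.2 24.7] (118, 80, 20, 160, 0) [-10.  25. 126. 131.  60. 112.]
6.8 [ 6.8 78.6 76.4 24.7] (118, 80, 20, 160, 180) [-10.  25. 126. 131.  60. -68.]
6.7 [ 6.7 71.2 90.8 24.7] (109, 85, 20, 160, 180) [-10.  27. 127. 134.  67. -72.]
6.7 [ 6.7 71.2 90.8 24.7] (118, 85, 20, 160, 180) [-10.  27. 127. 134.  67. -72.]
5.9 [ 6.2  5.9 -2.5 20.3] (109, 45, 35, 166, 180) [ -9.  20. 108.  62.  41. -10.]
5.9 [ 7.4  5.9 -2.5 20.3] (118, 45, 35, 166, 180) [ -9.  20. 108.  62.  41. -10.]
```

```bash
cat >> scan.py <<'E'
def follow(A,B,n,q,show=4):
    X=np.real(expm(logm(np.linalg.inv(A)@B)/n));T=A.copy();mx=0;er=0
    for i in range(n):
        T=T@X;q2,e=ik(Rn.from_matrix(T[:3,:3]),T[:3,3],k,q);mx=max(mx,np.abs(q2-q).max());er=max(er,e);q=q2
        if i%show==show-1: print("   ",np.round(q),np.round(T[:3,3]))
    print("  maxdq/row",round(mx,1),"err",round(er,2));return q
F=Rn.from_euler('z',180,degrees=True)
def gp(R,pot,off):  # TCP for pot axis point, pot lying `off` beyond grasp point
    return np.array(pot)+R.apply([0,0,19-off])
E
python3 - <<'E'
from scan import *
import itertools
for off in(5,8):
  o=[]
  for tau,psi,gz in itertools.product((60,65,70,75,80),(14,16,18,20,22),(158,162,166)):
    R=tool(psi,tau)*F;ax=LR.inv().apply(R.apply([0,0,1]));g=np.array([51,51,gz])-ax*off
    o.append((min(clear(R,g,109,p).min() for p in(BODY,WR,CAM,FIN)),tau,psi,gz))
  o.sort(reverse=True);print(off,np.round(o[:8],1).tolist())
R=tool(19,72)*F;ax=LR.inv().apply(R.apply([0,0,1]))
for d in(0,40,80,120,160,200): 
    g=np.array([51,51,162])-ax*(7+d);print(d,[np.round(clear(R,g,109,p),0).tolist() for p in(BODY,WR,CAM,FIN)])
G=gp(R,L(51,51,162),7);PRE=M(R,G-R.apply([0,0,170]))
A=cur();V=M(tool(19,0)*F,[430,-60,400])
q=np.array(s["qpos"]);q=follow(A,V,12,q);q=follow(V,PRE,24,q);q=follow(PRE,M(R,G),8,q)
for tau in(72,):
  for az in(-60,-30,0,30):
    Rp=Rn.from_euler('z',az-YAW,degrees=True)*tool(0,tau)*F
    print(az,*ik(Rp,gp(Rp,[506.5,-279.5,5+52],7),k,[-29,60,90,130,50,-60]))
E
```

```text
5 [[7.2, 75.0, 20.0, 166.0], [7.1, 80.0, 20.0, 166.0], [6.8, 75.0, 20.0, 162.0], [6.8, 80.0, 20.0, 162.0], [6.6, 80.0, 18.0, 166.0], [6.6, 80.0, 18.0, 162.0], [6.6, 80.0, 18.0, 158.0], [6.3, 80.0, 20.0, 158.0]]
8 [[10.0, 80.0, 20.0, 166.0], [9.6, 80.0, 20.0, 162.0], [9.1, 75.0, 20.0, 166.0], [9.1, 75.0, 20.0, 162.0], [9.0, 80.0, 20.0, 158.0], [8.4, 75.0, 20.0, 158.0], [8.3, 80.0, 18.0, 166.0], [8.3, 80.0, 18.0, 162.0]]
0 [[66.0, 30.0, 90.0, 37.0, 5.0, 11.0], [120.0, 133.0, 102.0, 97.0, 100.0, 120.0], [136.0, 114.0, 54.0, 158.0, 95.0, 130.0], [112.0, 27.0, 127.0, 33.0, 29.0, 25.0]]
40 [[66.0, 68.0, 90.0, 49.0, 28.0, 50.0], [137.0, 169.0, 124.0, 133.0, 123.0, 158.0], [142.0, 146.0, 84.0, 180.0, 119.0, 161.0], [105.0, 40.0, 117.0, 45.0, 29.0, 25.0]]
80 [[70.0, 106.0, 91.0, 72.0, 52.0, 89.0], [161.0, 206.0, 153.0, 170.0, 147.0, 196.0], [157.0, 180.0, 119.0, 207.0, 142.0, 195.0], [105.0, 57.0, 117.0, 58.0, 40.0, 35.0]]
120 [[89.0, 144.0, 104.0, 105.0, 75.0, 129.0], [190.0, 243.0, 184.0, 207.0, 170.0, 235.0], [179.0, 215.0, 155.0, 237.0, 166.0, 231.0], [105.0, 87.0, 116.0, 71.0, 64.0, 64.0
[... 732 characters left out ...]
 260.]
    [-29.   0. 129.  82.  48. -28.] [478. -36. 233.]
    [-27.   8. 134. 105.  56. -51.] [504. -22. 211.]
  maxdq/row 6.5 err 0.0
    [-17.  15. 130. 117.  51. -57.] [574.  19. 185.]
    [ -9.  22. 124. 126.  48. -61.] [644.  60. 158.]
  maxdq/row 3.2 err 0.0
-60 [ -13.63986984   31.84486426  134.0007169   230.82434856   62.60413975
 -101.49737934] 3.410605131648481e-13
-30 [-30.0712081   30.37367852 140.69414794 179.92403855  63.06783379
 -89.98759888] 1.7053025658242404e-13
0 [-46.61818281  31.63240735 134.85560272 129.16071488  63.05773498
 -79.01865936] 2.2737367544323206e-13
30 [-52.999552    35.84800544 120.52423572  88.92840846  70.75741856
 -65.08047158] 1.7053025658242404e-13
```

```bash
python3 - <<'E'
from h import *
F=Rn.from_euler('z',180,degrees=True)
R=tool(20,75)*F;G=L(51,51,162)+R.apply([0,0,11]);PRE=M(R,G-R.apply([0,0,170]))
A=cur();V=M(tool(20,0)*F,[430,-60,400]);rows(A,V,10);rows(V,PRE,24)
print(np.round(PRE[:3,3]),Rn.from_matrix(V[:3,:3]).as_euler('xyz',degrees=True))
E
```

```text
10 x {'tx': np.float64(-0.0409), 'ty': np.float64(0.0369), 'tz': np.float64(-0.0059), 'rx': np.float64(0.0003), 'ry': np.float64(-0.0006), 'rz': np.float64(0.1664)} mm/row 27.7 deg/row 5.0
24 x {'tx': np.float64(-0.0046), 'ty': np.float64(0.0007), 'tz': np.float64(0.0185), 'rx': np.float64(-0.0), 'ry': np.float64(0.1042), 'rz': np.float64(-0.0)} mm/row 9.5 deg/row 3.1
[503. -26. 203.] [180.     0.    31.25]
```

Emit:
{"fn": "send_rows", "kwargs": {"motion": [{"tx":-0.041,"ty":0.037,"tz":-0.006,"rx":0,"ry":0,"rz":0.1664,"gripper":-0.6},{"tx":-0.041,"ty":0.037,"tz":-0.006,"rx":0,"ry":0,"rz":0.1664,"gripper":-0.6},{"tx":-0.041,"ty":0.037,"tz":-0.006,"rx":0,"ry":0,"rz":0.1664,"gripper":-0.6},{"tx":-0.041,"ty":0.037,"tz":-0.006,"rx":0,"ry":0,"rz":0.1664,"gripper":-0.6},{"tx":-0.041,"ty":0.037,"tz":-0.006,"rx":0,"ry":0,"rz":0.1664,"gripper":-0.6},{"tx":-0.041,"ty":0.037,"tz":-0.006,"rx":0,"ry":0,"rz":0.1664,"gripper":-0.6},{"tx":-0.041,"ty":0.037,"tz":-0.006,"rx":0,"ry":0,"rz":0.1664,"gripper":-0.6},{"tx":-0.041,"ty":0.037,"tz":-0.006,"rx":0,"ry":0,"rz":0.1664,"gripper":-0.6},{"tx":-0.041,"ty":0.037,"tz":-0.006,"rx":0,"ry":0,"rz":0.1664,"gripper":-0.6},{"tx":-0.041,"ty":0.037,"tz":-0.006,"rx":0,"ry":0,"rz":0.1664,"gripper":-0.6},{"tx":0,"ty":0,"tz":0,"rx":0,"ry":0,"rz":0,"gripper":-0.6}]}}

```text
time_s: 11.45
ee_pos: [429.2, -61.8, 398.4]
ee_rot: [-179.9, 0.1, 31.1]
force: [0.1, 1.1, -0.0]
gripper_width: 72.9
gripper_force: 0.0
```

Emit:
{"fn": "send_rows", "kwargs": {"motion": [{"tx":-0.0046,"ty":0.0007,"tz":0.0185,"rx":0,"ry":0.1042,"rz":0,"gripper":-0.6},{"tx":-0.0046,"ty":0.0007,"tz":0.0185,"rx":0,"ry":0.1042,"rz":0,"gripper":-0.6},{"tx":-0.0046,"ty":0.0007,"tz":0.0185,"rx":0,"ry":0.1042,"rz":0,"gripper":-0.6},{"tx":-0.0046,"ty":0.0007,"tz":0.0185,"rx":0,"ry":0.1042,"rz":0,"gripper":-0.6},{"tx":-0.0046,"ty":0.0007,"tz":0.0185,"rx":0,"ry":0.1042,"rz":0,"gripper":-0.6},{"tx":-0.0046,"ty":0.0007,"tz":0.0185,"rx":0,"ry":0.1042,"rz":0,"gripper":-0.6},{"tx":-0.0046,"ty":0.0007,"tz":0.0185,"rx":0,"ry":0.1042,"rz":0,"gripper":-0.6},{"tx":-0.0046,"ty":0.0007,"tz":0.0185,"rx":0,"ry":0.1042,"rz":0,"gripper":-0.6},{"tx":-0.0046,"ty":0.0007,"tz":0.0185,"rx":0,"ry":0.1042,"rz":0,"gripper":-0.6},{"tx":-0.0046,"ty":0.0007,"tz":0.0185,"rx":0,"ry":0.1042,"rz":0,"gripper":-0.6},{"tx":-0.0046,"ty":0.0007,"tz":0.0185,"rx":0,"ry":0.1042,"rz":0,"gripper":-0.6},{"tx":-0.0046,"ty":0.0007,"tz":0.0185,"rx":0,"ry":0.1042,"rz":0,"gripper":-0.6}]}}

```text
time_s: 12.95
ee_pos: [437.1, -60.0, 286.2]
ee_rot: [-179.9, -37.6, 31.3]
force: [0.6, -0.2, 0.0]
gripper_width: 73.0
gripper_force: 0.0
```

Emit:
{"fn": "send_rows", "kwargs": {"motion": [{"tx":-0.0046,"ty":0.0007,"tz":0.0185,"rx":0,"ry":0.1042,"rz":0,"gripper":-0.6},{"tx":-0.0046,"ty":0.0007,"tz":0.0185,"rx":0,"ry":0.1042,"rz":0,"gripper":-0.6},{"tx":-0.0046,"ty":0.0007,"tz":0.0185,"rx":0,"ry":0.1042,"rz":0,"gripper":-0.6},{"tx":-0.0046,"ty":0.0007,"tz":0.0185,"rx":0,"ry":0.1042,"rz":0,"gripper":-0.6},{"tx":-0.0046,"ty":0.0007,"tz":0.0185,"rx":0,"ry":0.1042,"rz":0,"gripper":-0.6},{"tx":-0.0046,"ty":0.0007,"tz":0.0185,"rx":0,"ry":0.1042,"rz":0,"gripper":-0.6},{"tx":-0.0046,"ty":0.0007,"tz":0.0185,"rx":0,"ry":0.1042,"rz":0,"gripper":-0.6},{"tx":-0.0046,"ty":0.0007,"tz":0.0185,"rx":0,"ry":0.1042,"rz":0,"gripper":-0.6},{"tx":-0.0046,"ty":0.0007,"tz":0.0185,"rx":0,"ry":0.1042,"rz":0,"gripper":-0.6},{"tx":-0.0046,"ty":0.0007,"tz":0.0185,"rx":0,"ry":0.1042,"rz":0,"gripper":-0.6},{"tx":-0.0046,"ty":0.0007,"tz":0.0185,"rx":0,"ry":0.1042,"rz":0,"gripper":-0.6},{"tx":-0.0046,"ty":0.0007,"tz":0.0185,"rx":0,"ry":0.1042,"rz":0,"gripper":-0.6}]}}

```text
time_s: 14.45
ee_pos: [502.2, -25.7, 201.3]
ee_rot: [-179.9, -75.0, 31.2]
force: [0.7, -0.2, 0.3]
gripper_width: 72.9
gripper_force: 0.0
```

```bash
python3 - <<'E'
from h import *
F=Rn.from_euler('z',180,degrees=True)
s=env.state();print(s["time_s"],np.round(s["qpos"],1),np.round(s["ee_pos"],1),np.round(s["ee_rot"],1),s["force"])
R=tool(20,75)*F;G=L(51,51,162)+R.apply([0,0,11]);rows(cur(),M(R,G),10)
S=env.grab_frame("side");print(blobs(S,(145,90,80),(176,255,255),(200,180,340,300),30),blobs(S,(60,60,60),(90,255,255),(200,180,340,300)))
W=env.grab_frame("wrist");T=env.grab_frame("top")
cv2.imwrite("pics/m3.png",np.hstack([cv2.resize(x,(400,300)) for x in(T["frame"],W["frame"])])[:,:,::-1])
E
```

```text
14.45 [-43.   20.3 143.5 100.9  71.3 -73.5] [502.2 -25.7 201.3] [-179.9  -75.    31.2] [ 0.66692781 -0.16207219  0.25898036]
10 x {'tx': np.float64(0.0004), 'ty': np.float64(0.0001), 'tz': np.float64(0.034), 'rx': np.float64(-0.0001), 'ry': np.float64(-0.0001), 'rz': np.float64(-0.0001)} mm/row 17.0 deg/row 0.0
[([285.8, 245.8], [278, 238, 16, 17, 201])] [([246.0, 237.5], [239, 230, 16, 16, 203])]
```

View pics/m3.png

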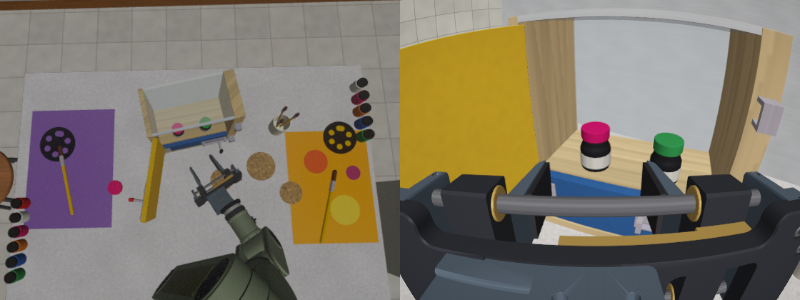

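The top view shows the hand in front of the open locker. In the wrist view the magenta pot (597,145) lies centred between the fingers and the green pot is to the right (667,155). I'm going in.

Emit:
{"fn": "send_rows", "kwargs": {"motion": [{"tx":0.0004,"ty":0,"tz":0.034,"rx":0,"ry":0,"rz":0,"gripper":-0.6},{"tx":0.0004,"ty":0,"tz":0.034,"rx":0,"ry":0,"rz":0,"gripper":-0.6},{"tx":0.0004,"ty":0,"tz":0.034,"rx":0,"ry":0,"rz":0,"gripper":-0.6},{"tx":0.0004,"ty":0,"tz":0.034,"rx":0,"ry":0,"rz":0,"gripper":-0.6},{"tx":0.0004,"ty":0,"tz":0.034,"rx":0,"ry":0,"rz":0,"gripper":-0.6},{"tx":0.0004,"ty":0,"tz":0.034,"rx":0,"ry":0,"rz":0,"gripper":-0.6},{"tx":0.0004,"ty":0,"tz":0.034,"rx":0,"ry":0,"rz":0,"gripper":-0.6},{"tx":0.0004,"ty":0,"tz":0.034,"rx":0,"ry":0,"rz":0,"gripper":-0.6},{"tx":0,"ty":0,"tz":0,"rx":0,"ry":0,"rz":0,"gripper":-0.6}]}}

```text
time_s: 15.72
ee_pos: [615.1, 42.8, 169.2]
ee_rot: [179.8, -75.0, 31.6]
force: [-0.3, 0.3, 0.1]
gripper_width: 73.0
gripper_force: 0.0
```

```bash
python3 - <<'E'
from scan import *
F=Rn.from_euler('z',180,degrees=True)
R=tool(20,75)*F;G=L(51,51,162)+R.apply([0,0,11]);rows(cur(),M(R,G),3)
print(np.round(s["ee_pos"]),np.round(s["force"],1),np.round(s["qpos"],1))
W=env.grab_frame("wrist");print(blobs(W,(145,110,80),(176,255,255),(0,0,560,420),100),blobs(W,(60,80,60),(85,255,255),(0,0,560,420),100))
best=min((fit(d)[1],d) for d in range(250,420,10));print(best)
E
```

```text
3 x {'tx': np.float64(-0.0009), 'ty': np.float64(0.0002), 'tz': np.float64(0.0227), 'rx': np.float64(-0.0011), 'ry': np.float64(-0.0006), 'rz': np.float64(0.0009)} mm/row 11.4 deg/row 0.0
[615.  43. 169.] [-0.3  0.3  0.1] [-22.3  27.6 137.  121.9  66.4 -76.6]
[([272.0, 236.1], [239, 209, 67, 56, 3110])] [([432.1, 242.2], [413, 238, 42, 8, 214])]
(np.float64(7.427824023779522), 330)
```

Centred, with no contact. Last 34 mm, then close.

Emit:
{"fn": "send_rows", "kwargs": {"motion": [{"tx":-0.001,"ty":0,"tz":0.0227,"rx":0,"ry":0,"rz":0,"gripper":-0.6},{"tx":-0.001,"ty":0,"tz":0.0227,"rx":0,"ry":0,"rz":0,"gripper":-0.6},{"tx":-0.001,"ty":0,"tz":0.0227,"rx":0,"ry":0,"rz":0,"gripper":-0.6},{"tx":0,"ty":0,"tz":0,"rx":0,"ry":0,"rz":0,"gripper":-0.6},{"tx":0,"ty":0,"tz":0,"rx":0,"ry":0,"rz":0,"gripper":-0.3},{"tx":0,"ty":0,"tz":0,"rx":0,"ry":0,"rz":0,"gripper":-0.1},{"tx":0,"ty":0,"tz":0,"rx":0,"ry":0,"rz":0,"gripper":0.3},{"tx":0,"ty":0,"tz":0,"rx":0,"ry":0,"rz":0,"gripper":1},{"tx":0,"ty":0,"tz":0,"rx":0,"ry":0,"rz":0,"gripper":1},{"tx":0,"ty":0,"tz":0,"rx":0,"ry":0,"rz":0,"gripper":1},{"tx":0,"ty":0,"tz":0,"rx":0,"ry":0,"rz":0,"gripper":1},{"tx":0,"ty":0,"tz":0,"rx":0,"ry":0,"rz":0,"gripper":1}], "grip_force": 20}}

```text
time_s: 17.27
ee_pos: [642.6, 58.7, 158.4]
ee_rot: [-180.0, -75.0, 31.2]
force: [-1.3, 1.3, 2.0]
gripper_width: 42.6
gripper_force: 19.9
```

```bash
python3 - <<'E'
import scan
from scan import *
Q[:]=Q;P[:]=P
Q=np.vstack([Q,[-43,20.3,143.5,100.9,71.3,-73.5],[-22.3,27.6,137,121.9,66.4,-76.6]]);P=np.vstack([P,[502.2,-25.7,201.3],[615.1,42.8,169.2]])
import kin;kin.Q=Q;kin.P=P
best=min((kin.fit(d)[1],d) for d in range(250,420,5));print(best);scan.k=kin.fit(best[1])[0];k=scan.k
A=cur();R=Rn.from_matrix(A[:3,:3]);print("up in tool",R.inv().apply([0,0,1]))
up=A.copy();up[2,3]+=14;rows(A,up,3)
B=up.copy();B[:3,3]-=R.apply([0,0,170]);rows(up,B,14)
q=np.array(s["qpos"]);q=follow(A,up,3,q,3);q=follow(up,B,14,q,7)
pot=A[:3,3]-R.apply([0,0,11]);print("pot axis",pot,LR.inv().apply(pot-LT))
for az in(-60,-30,0,20,40,60):
    Rp=Rn.from_euler('z',az-YAW,degrees=True)*tool(0,75)*F
    for z in(57,150):
        x,e=ik(Rp,gp(Rp,[506.5,-279.5,z],8),k,[-45,30,130,120,65,-75]);print(az,z,np.round(x),round(e,2))
E
```

```text
(np.float64(9.647489332965165), 330)
up in tool [ 9.66111465e-01 -9.09842546e-05 -2.58125219e-01]
3 x {'tx': np.float64(0.009), 'ty': np.float64(-0.0), 'tz': np.float64(-0.0024), 'rx': np.float64(-0.0), 'ry': np.float64(0.0), 'rz': np.float64(0.0)} mm/row 4.7 deg/row 0.0
14 x {'tx': np.float64(-0.0), 'ty': np.float64(0.0), 'tz': np.float64(-0.0243), 'rx': np.float64(-0.0), 'ry': np.float64(0.0), 'rz': np.float64(0.0)} mm/row 12.1 deg/row 0.0
    [-18.  28. 134. 125.  64. -75.] [643.  59. 172.]
  maxdq/row 1.1 err 0.0
    [-29.  22. 140. 114.  67. -73.] [572.  16. 194.]
    [-43.  16. 144. 100.  70. -69.] [502. -27. 216.]
  maxdq/row 2.2 err 0.0
pot axis [633.5279687   53.20214243 161.21209896] [ 50.43580245  50.43163522 161.21209896]
-60 57 [ -4.  46. 140. 235.  78. -85.] 0.0
-60 150 [ -4.  30. 139. 239.  69. -99.] 0.0
-30 57 [-30.  48. 150. 180.  92. -90.] 8.41
-30 150 [-30.  27. 150. 180.  71. -90.] 3.6
0 57 [-57.  46. 141. 124.  79. -96.] 0.0
0 150 [-57.  30. 141. 120.  70. -82.] 0.0
20 57 [-62.  46. 127.  96.  74. -83.] 0.0
20 150 [-62.  34. 127.  92.  73. -70.] 0.0
40 57 [-62.  49. 111.  74.  80. -70.] 0.0
40 150 [-62.  39. 111.  72.  83. -60.] 0.0
60 57 [-58.  54.  94.  58.  91. -63.] 0.0
60 150 [-58.  46.  94.  59.  96. -55.] 0.0
```

Emit:
{"fn": "send_rows", "kwargs": {"motion": [{"tx":0.009,"ty":0,"tz":-0.0024,"rx":0,"ry":0,"rz":0,"gripper":1},{"tx":0.009,"ty":0,"tz":-0.0024,"rx":0,"ry":0,"rz":0,"gripper":1},{"tx":0.009,"ty":0,"tz":-0.0024,"rx":0,"ry":0,"rz":0,"gripper":1},{"tx":0,"ty":0,"tz":0,"rx":0,"ry":0,"rz":0,"gripper":1},{"tx":0,"ty":0,"tz":-0.024,"rx":0,"ry":0,"rz":0,"gripper":1},{"tx":0,"ty":0,"tz":-0.024,"rx":0,"ry":0,"rz":0,"gripper":1}]}}

```text
time_s: 18.02
ee_pos: [622.0, 46.4, 178.4]
ee_rot: [-179.9, -75.0, 31.1]
force: [-0.2, -0.0, -2.2]
gripper_width: 42.7
gripper_force: 19.7
```

Emit:
{"fn": "send_rows", "kwargs": {"motion": [{"tx":0,"ty":0,"tz":-0.024,"rx":0,"ry":0,"rz":0,"gripper":1},{"tx":0,"ty":0,"tz":-0.024,"rx":0,"ry":0,"rz":0,"gripper":1},{"tx":0,"ty":0,"tz":-0.024,"rx":0,"ry":0,"rz":0,"gripper":1},{"tx":0,"ty":0,"tz":-0.024,"rx":0,"ry":0,"rz":0,"gripper":1},{"tx":0,"ty":0,"tz":-0.024,"rx":0,"ry":0,"rz":0,"gripper":1},{"tx":0,"ty":0,"tz":-0.024,"rx":0,"ry":0,"rz":0,"gripper":1},{"tx":0,"ty":0,"tz":-0.024,"rx":0,"ry":0,"rz":0,"gripper":1},{"tx":0,"ty":0,"tz":-0.024,"rx":0,"ry":0,"rz":0,"gripper":1},{"tx":0,"ty":0,"tz":-0.024,"rx":0,"ry":0,"rz":0,"gripper":1},{"tx":0,"ty":0,"tz":-0.024,"rx":0,"ry":0,"rz":0,"gripper":1},{"tx":0,"ty":0,"tz":-0.024,"rx":0,"ry":0,"rz":0,"gripper":1},{"tx":0,"ty":0,"tz":-0.024,"rx":0,"ry":0,"rz":0,"gripper":1}]}}

```text
time_s: 19.52
ee_pos: [503.3, -26.0, 215.9]
ee_rot: [180.0, -75.0, 31.3]
force: [-0.1, -0.5, -1.8]
gripper_width: 42.5
gripper_force: 19.7
```

```bash
python3 - <<'E'
from h import *
s=env.state();print(s["time_s"],np.round(s["qpos"],1),np.round(s["ee_pos"],1),np.round(s["ee_rot"],1),s["force"],s["gripper_width"])
A=cur();R=Rn.from_matrix(A[:3,:3])
g=np.array([506.5,-279.5,0])+R.apply([0,0,11]);B=A.copy();B[:3,3]=[g[0],g[1],140];rows(A,B,12)
C=B.copy();C[2,3]=53.4+10;rows(B,C,6);D=C.copy();D[2,3]=53;rows(C,D,5)
T=env.grab_frame("top");S=env.grab_frame("side")
cv2.imwrite("pics/m4.png",np.hstack([cv2.resize(x,(400,300)) for x in(T["frame"],S["frame"])])[:,:,::-1])
E
```

```text
19.525 [-42.9  17.8 142.5  99.9  70.6 -69.9] [503.3 -26.  215.9] [180.  -75.   31.3] [-0.08108166 -0.46995839 -1.76292404] 42.46929790558165
12 x {'tx': np.float64(-0.0173), 'ty': np.float64(0.0364), 'tz': np.float64(-0.0157), 'rx': np.float64(0.0), 'ry': np.float64(-0.0), 'rz': np.float64(0.0)} mm/row 21.6 deg/row 0.0
6 x {'tx': np.float64(-0.0247), 'ty': np.float64(-0.0), 'tz': np.float64(0.0066), 'rx': np.float64(0.0), 'ry': np.float64(-0.0), 'rz': np.float64(0.0)} mm/row 12.8 deg/row 0.0
5 x {'tx': np.float64(-0.004), 'ty': np.float64(-0.0), 'tz': np.float64(0.0011), 'rx': np.float64(0.0), 'ry': np.float64(-0.0), 'rz': np.float64(0.0)} mm/row 2.1 deg/row 0.0
```

View pics/m4.png

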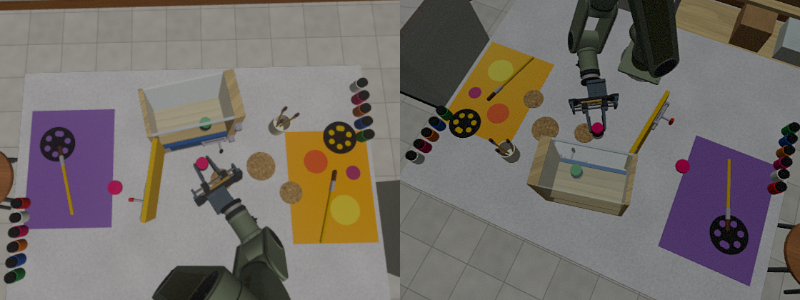

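The pot is held in front of the locker (magenta lid at (202,163) in the left picture), the green pot is in place and the door is open. Moving over the mat.

Emit:
{"fn": "send_rows", "kwargs": {"motion": [{"tx":-0.0173,"ty":0.0364,"tz":-0.0157,"rx":0,"ry":0,"rz":0,"gripper":1},{"tx":-0.0173,"ty":0.0364,"tz":-0.0157,"rx":0,"ry":0,"rz":0,"gripper":1},{"tx":-0.0173,"ty":0.0364,"tz":-0.0157,"rx":0,"ry":0,"rz":0,"gripper":1},{"tx":-0.0173,"ty":0.0364,"tz":-0.0157,"rx":0,"ry":0,"rz":0,"gripper":1},{"tx":-0.0173,"ty":0.0364,"tz":-0.0157,"rx":0,"ry":0,"rz":0,"gripper":1},{"tx":-0.0173,"ty":0.0364,"tz":-0.0157,"rx":0,"ry":0,"rz":0,"gripper":1},{"tx":-0.0173,"ty":0.0364,"tz":-0.0157,"rx":0,"ry":0,"rz":0,"gripper":1},{"tx":-0.0173,"ty":0.0364,"tz":-0.0157,"rx":0,"ry":0,"rz":0,"gripper":1},{"tx":-0.0173,"ty":0.0364,"tz":-0.0157,"rx":0,"ry":0,"rz":0,"gripper":1},{"tx":-0.0173,"ty":0.0364,"tz":-0.0157,"rx":0,"ry":0,"rz":0,"gripper":1},{"tx":-0.0173,"ty":0.0364,"tz":-0.0157,"rx":0,"ry":0,"rz":0,"gripper":1},{"tx":-0.0173,"ty":0.0364,"tz":-0.0157,"rx":0,"ry":0,"rz":0,"gripper":1}]}}

```text
time_s: 21.12
ee_pos: [516.4, -274.7, 139.1]
ee_rot: [-179.9, -75.0, 31.2]
force: [-0.3, 0.6, -2.4]
gripper_width: 42.7
gripper_force: 19.7
```

Emit:
{"fn": "send_rows", "kwargs": {"motion": [{"tx":-0.0247,"ty":0,"tz":0.0066,"rx":0,"ry":0,"rz":0,"gripper":1},{"tx":-0.0247,"ty":0,"tz":0.0066,"rx":0,"ry":0,"rz":0,"gripper":1},{"tx":-0.0247,"ty":0,"tz":0.0066,"rx":0,"ry":0,"rz":0,"gripper":1},{"tx":-0.0247,"ty":0,"tz":0.0066,"rx":0,"ry":0,"rz":0,"gripper":1},{"tx":-0.0247,"ty":0,"tz":0.0066,"rx":0,"ry":0,"rz":0,"gripper":1},{"tx":0,"ty":0,"tz":0,"rx":0,"ry":0,"rz":0,"gripper":1},{"tx":0,"ty":0,"tz":0,"rx":0,"ry":0,"rz":0,"gripper":1}]}}

```text
time_s: 22.0
ee_pos: [516.6, -273.4, 76.0]
ee_rot: [180.0, -75.1, 31.3]
force: [0.1, 0.2, -1.6]
gripper_width: 42.4
gripper_force: 19.7
```

```bash
python3 - <<'E'
from h import *
s=env.state();print(s["time_s"],np.round(s["qpos"],1),np.round(s["ee_pos"],1),np.round(s["ee_rot"],1),s["force"],s["gripper_width"])
A=cur();R=Rn.from_matrix(A[:3,:3]);print("axis",A[:3,3]-R.apply([0,0,11]))
T=env.grab_frame("top");S=env.grab_frame("side")
for g,b in((T,(300,150,430,300)),(S,(150,80,280,200))):
    for c,st in blobs(g,(145,90,80),(176,255,255),b,20): print(c,st,onz(g,c,A[2,3]-48.4+65))
cv2.imwrite("pics/c5.png",np.hstack([cv2.resize(T["frame"][170:290,300:420],(380,380)),cv2.resize(S["frame"][110:230,140:260],(380,380))])[:,:,::-1])
E
```

```text
22.0 [-62.9  43.5 119.9  81.7  76.8 -73. ] [ 516.6 -273.4   76. ] [180.  -75.1  31.3] [ 0.10933481  0.2094959  -1.5786435 ] 42.43453575191926
axis [ 507.46484011 -278.91726562   78.82542978]
[371.4, 227.6] [364, 221, 16, 15, 184] [ 509.09076333 -278.0630203    92.58802017]
[197.3, 169.9] [190, 164, 15, 13, 148] [ 508.07938372 -280.25636942   92.58802017]
```

View pics/c5.png

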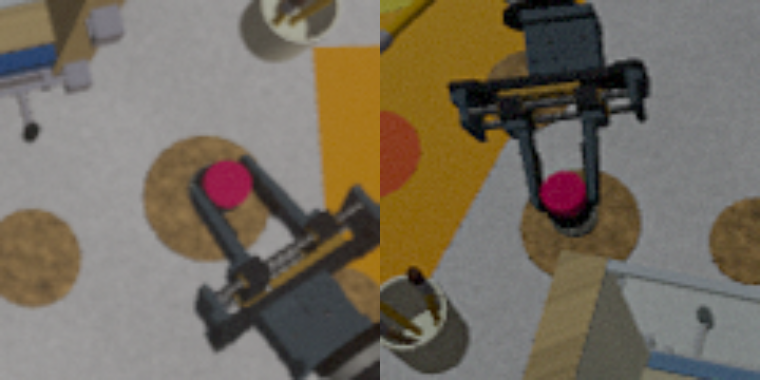

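The lid (371,228 in the top view) is over the centre of the largest mat and upright, about 22 mm up. The cup and locker are clear. Lowering.

Emit:
{"fn": "send_rows", "kwargs": {"motion": [{"tx":-0.0077,"ty":0,"tz":0.002,"rx":0,"ry":0,"rz":0,"gripper":1},{"tx":-0.0077,"ty":0,"tz":0.002,"rx":0,"ry":0,"rz":0,"gripper":1},{"tx":-0.0077,"ty":0,"tz":0.002,"rx":0,"ry":0,"rz":0,"gripper":1},{"tx":-0.0077,"ty":0,"tz":0.002,"rx":0,"ry":0,"rz":0,"gripper":1},{"tx":-0.0077,"ty":0,"tz":0.002,"rx":0,"ry":0,"rz":0,"gripper":1},{"tx":0,"ty":0,"tz":0,"rx":0,"ry":0,"rz":0,"gripper":1},{"tx":0,"ty":0,"tz":0,"rx":0,"ry":0,"rz":0,"gripper":1}]}}

```text
time_s: 22.98
ee_pos: [516.4, -273.5, 55.9]
ee_rot: [-180.0, -75.0, 31.2]
force: [0.1, 0.9, -2.0]
gripper_width: 42.3
gripper_force: 19.7
```

Emit:
{"fn": "send_rows", "kwargs": {"motion": [{"tx":-0.0019,"ty":0,"tz":0.0005,"rx":0,"ry":0,"rz":0,"gripper":1},{"tx":-0.0019,"ty":0,"tz":0.0005,"rx":0,"ry":0,"rz":0,"gripper":1},{"tx":0,"ty":0,"tz":0,"rx":0,"ry":0,"rz":0,"gripper":1},{"tx":0,"ty":0,"tz":0,"rx":0,"ry":0,"rz":0,"gripper":1}]}}

```text
time_s: 23.48
ee_pos: [516.3, -273.5, 54.0]
ee_rot: [-180.0, -75.0, 31.2]
force: [-0.0, -0.9, -2.0]
gripper_width: 43.1
gripper_force: 19.7
```

Emit:
{"fn": "send_rows", "kwargs": {"motion": [{"tx":-0.0015,"ty":0,"tz":0.0004,"rx":0,"ry":0,"rz":0,"gripper":1},{"tx":-0.0008,"ty":0,"tz":0.0002,"rx":0,"ry":0,"rz":0,"gripper":1},{"tx":0,"ty":0,"tz":0,"rx":0,"ry":0,"rz":0,"gripper":1},{"tx":0,"ty":0,"tz":0,"rx":0,"ry":0,"rz":0,"gripper":1}]}}

```text
time_s: 23.98
ee_pos: [516.4, -273.4, 53.3]
ee_rot: [180.0, -75.1, 31.3]
force: [-0.6, -0.2, 2.2]
gripper_width: 42.8
gripper_force: 19.9
```

The wrist force shows the pot resting on the mat. Opening gently, then backing out.

Emit:
{"fn": "send_rows", "kwargs": {"motion": [{"tx":0,"ty":0,"tz":0,"rx":0,"ry":0,"rz":0,"gripper":1},{"tx":0,"ty":0,"tz":0,"rx":0,"ry":0,"rz":0,"gripper":0},{"tx":0,"ty":0,"tz":0,"rx":0,"ry":0,"rz":0,"gripper":-0.2},{"tx":0,"ty":0,"tz":0,"rx":0,"ry":0,"rz":0,"gripper":-0.6},{"tx":0,"ty":0,"tz":0,"rx":0,"ry":0,"rz":0,"gripper":-0.6},{"tx":0,"ty":0,"tz":0,"rx":0,"ry":0,"rz":0,"gripper":-0.6},{"tx":0,"ty":0,"tz":0,"rx":0,"ry":0,"rz":0,"gripper":-0.6}], "grip_force": 4}}

```text
time_s: 24.85
ee_pos: [516.3, -273.5, 52.7]
ee_rot: [-180.0, -75.0, 31.2]
force: [0.1, -1.3, 0.1]
gripper_width: 72.9
gripper_force: 0.0
```

Emit:
{"fn": "send_rows", "kwargs": {"motion": [{"tx":0,"ty":0,"tz":-0.02,"rx":0,"ry":0,"rz":0,"gripper":-0.6},{"tx":0,"ty":0,"tz":-0.025,"rx":0,"ry":0,"rz":0,"gripper":-0.6},{"tx":0,"ty":0,"tz":-0.025,"rx":0,"ry":0,"rz":0,"gripper":-0.6},{"tx":0,"ty":0,"tz":-0.025,"rx":0,"ry":0,"rz":0,"gripper":-0.6},{"tx":0,"ty":0,"tz":-0.025,"rx":0,"ry":0,"rz":0,"gripper":-0.6},{"tx":0.02,"ty":0,"tz":-0.025,"rx":0,"ry":0,"rz":0,"gripper":-0.6},{"tx":0.02,"ty":0,"tz":-0.02,"rx":0,"ry":0,"rz":0,"gripper":-0.6},{"tx":0,"ty":0,"tz":0,"rx":0,"ry":0,"rz":0,"gripper":-0.6},{"tx":0,"ty":0,"tz":0,"rx":0,"ry":0,"rz":0,"gripper":-0.6}]}}

```text
time_s: 25.98
ee_pos: [452.7, -311.9, 93.5]
ee_rot: [179.9, -75.0, 31.3]
force: [-0.7, -0.3, -0.0]
gripper_width: 72.9
gripper_force: 0.0
```

```bash
python3 - <<'E'
from h import *
s=env.state();print(s["time_s"],np.round(s["ee_pos"],1),s["force"],s["gripper_width"])
T=env.grab_frame("top");S=env.grab_frame("side")
for g,b in((T,(0,150,430,300)),(S,(150,80,420,260))):
    for c,st in blobs(g,(145,90,80),(176,255,255),b,20): print(c,st,onz(g,c,70),onz(g,c,14))
print(blobs(S,(60,60,60),(90,255,255),(200,180,340,300)))
cv2.imwrite("pics/c6.png",np.hstack([cv2.resize(T["frame"],(400,300)),cv2.resize(S["frame"][80:260,120:360],(400,300))])[:,:,::-1])
E
```

```text
25.975 [ 452.7 -311.9   93.5] [-0.70560222 -0.33419563 -0.02498539] 72.87571019440189
[369.2, 228.8] [362, 222, 15, 15, 172] [ 508.55051468 -277.19042136   70.        ] [ 515.0991407  -290.56360693   14.        ]
[160.1, 262.3] [150, 252, 22, 21, 351] [428.63913634 310.63614456  70.        ] [431.12908542 327.11850869  14.        ]
[40.0, 286.9] [35, 280, 9, 13, 23] [368.75926489 642.35250114  70.        ] [368.20793176 675.68264783  14.        ]
[198.9, 173.0] [193, 167, 13, 13, 135] [ 507.99231822 -279.8449373    70.        ] [ 490.42481679 -300.63259859   14.        ]
[395.8, 231.8] [386, 223, 21, 19, 308] [450.8542142  316.80849179  70.        ] [430.42839977 325.86820267  14.        ]
[([246.1, 237.6], [239, 230, 16, 16, 206])]
```

View pics/c6.png

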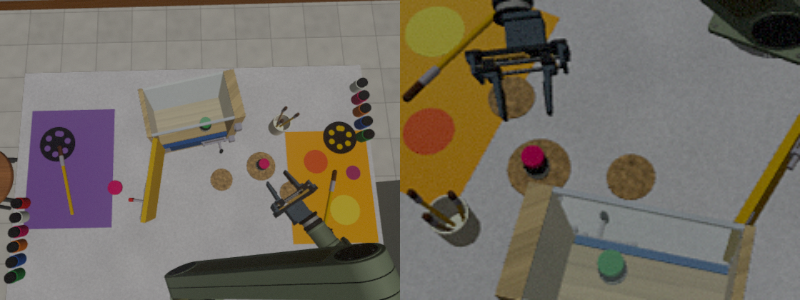

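The pot stands upright on the mat (lid at (263,164) left, (533,157) right), about 2 mm off centre. The hand is clear, the door is open, and the green pot and loose lid are unmoved.

```bash
python3 -c "
from workcell import env
print(env.job_done())"
```

```text
the job is handed in; nothing more can be done
None
```

I handed the job in at about 26 s: the magenta pot stands upright about 2 mm from the centre of the largest cork mat, the yellow half is open to about 109°, the blue half looks shut with its bolt untouched, and the green pot, cup and loose lid were left in place; the hand-in returned no verdict.

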